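# Lay the cross layer of a laminated block and clamp it with the cam

## Robot

A 6-joint arm with a two-finger parallel gripper is mounted at the origin on the work surface. World frame = base frame: x ahead of the robot, y to its left, z up, the work surface at z = 0. Lengths are in m, angles in rad, forces in N, time in s.
With the tool pointing down it reaches from about 0.425 to 0.95 m from the base axis. Payload 3.5 kg.
Tool frame: the origin (TCP) lies at the very end of the fingers, on their centre line; the grasp point (between the pads) lies 19 mm behind it (ctrl.grip_point_offset is the distance from the TCP to the grasp point, in m); z points along the fingers, y is the line along which they close (so a half turn about z gives the same grasp; the last joint's range is limited). The gripper opens to 85 mm and grips with 20 to 120 N. Pads are 22 mm wide; open, the fingers measure 114 mm over their backs; the gripper's body (76 mm by 85 mm) begins 54 mm behind the grasp point. The pads swing forward as they close: fully open they stand 13 mm farther back than shut.
Start: joints at [-1.477, 0.286, 1.577, -0, 1.279, -0.15], TCP at [0.163, -0.655, 0.231] pointing down, gripper open.
Joint ranges: [-2.77, 2.77], [-0.9, 2.22], [0.21, 2.48], [-1.53, 4.67], [0.24, 2.81], [-2.84, 2.84]. Speed limits (rad/s): [2.79, 2.79, 3.14, 3.14, 3.14, 3.14].

## Interface

Orientations are given as a unit quaternion [x, y, z, w].
In Python, from plant import ctrl gives the robot as it stands. The module is installed in compiled form; this text tells all that it offers.
- The arm moves only by the shell command python3 -m pendant 'ROWS' [OPENING] [FORCE]. ROWS is JSON, a list of rows, each an object of numbers: "dx", "dy", "dz": the shift along the tool's x, y, z in cm; "twist": the turn about the tool's z in degrees. A call has 1 to 10 rows; each row is the pose to reach, as a shift and turn from the pose commanded when the call began, along the tool's axes at that moment; what a row does not reach only later rows make up. A row lasts 1/8 s, in which the tool goes at most 62.5 mm and 10.7 degrees, less where a joint would pass 70% of its speed; a pose out of reach is approached as far as the arm can. A call with a gripper value outside its range is refused whole. OPENING is the opening in per cent of the stroke, from 0 (shut) to 100 (fully open), set as the call begins (- or left out, the last holds). The fingers move at their own pace and stop on an object; FORCE is the grip in N (left out, the last holds). Time passes only in rows, so rows that repeat a pose let the fingers close. It gives the time, the measured TCP pose, the force, the opening and the grip force at its end, in the units of the state.
- ctrl.get_state(): the state, without advancing time (a new reading comes with each control period).
- ctrl.read_camera(name): name is "side" or "top"; returns a dict with "img" (420x560x3 uint8, red, green, blue), "depth" (420x560 float32, m along the optical axis (not along the pixel's ray), 0 where there is no reading), "camera_matrix" (3x3 intrinsics, pixels), "xyz" and "rotation" of the camera in the world. Camera axes: x right, y up, looking along -z (the intrinsics and any distortion apply to the point x, -y, -z); pixel columns grow to the right and rows downward; lengths in m; the calibration is good to about 2 mm. A picture is of the moment at which its call begins.
- ctrl.sign_off(): hands the job in; it is judged then, once.
The state is a dict: "time": time; "qpos": joint angles; "dq": joint speeds; "joint_efforts": joint torques, N m; "eef_pos": TCP position; "tcp_rot": TCP orientation; "contact_force": force on the tool from outside, world axes, zero at the start; "wrist_torque": the same for the moment, N m; "opening": opening from 0.0 (shut) to 1.0 (fully open); "finger_force": force on a finger pad.
Only numpy, scipy, OpenCV 4.12 (cv2) and the standard library are available. Lean on these libraries where they do the work, as an engineer would, in place of code of your own. Each camera call takes 0.05 s, during which the arm holds its last target. There are 200 camera calls.

## Task

Lay the two loose short wooden blanks flat, side by side, as the second layer on the bottom pair in the clamping jig, crosswise to that pair and with their ends flush with it, one next to the stop and one next to the cam. The blank in the cradle can only be taken by its long sides: set it down flat on the bare bench and let go, then take it again by its ends, because only the ends are free in the jig. When both lie there, turn the cam knob until its lobe bears firmly on the layer and presses the two blanks together against the stop; leave the mug, the glue bottle and the jar where they stand.

Things in the scene. Friction and masses are not known exactly. Their poses are not given: they have to be found in the camera images.
- jig: Clamping jig, fixed to the bench: plywood board 120 (its x) by 190 (its y, -110 to +80) by 18 mm thick, stop at the +y end, cam at the -y end. Origin on the bench, under the centre of the layers. The second layer's blanks lie long along x, centres at x = 0, y = +16 and -16 mm when just touching the stop, 57 mm above the bench.
- layer_mid (a point): Centre of the top face of the bottom pair, 44 mm above the bench, axes as the jig's. The pair, two 64 x 32 x 26 mm light wood blanks fixed to the board, both long along y, side by side along x, makes a 64 x 64 mm square.
- stop_face (a point): Middle of the flat face of the stop at rest, at the jig's x = 0, y = +32 mm, 55 mm above the bench, in line with the pair's edge. The face is a wooden pad 56 mm wide (x), 46 to 64 mm above the bench, that gives up to 3.5 mm in +y on stiff springs (4 N per mm); behind it is a fixed wooden block of 64 mm height.
- cam (a joint): Angle of the eccentric cam (rad, -0.45 to 1.95), growing counter-clockwise seen from above. At -0.45 its lobe points along the jig's -y, away from the layer; more angle brings it nearer. It starts slack at -0.15 to 0.15. With both blanks against the stop it touches at 1.12; 0.15 to 0.3 rad more bears firmly. It stays where it is left (friction 0.2 N m).
- cam_axis (a point): On the cam's vertical turning axis, at x = 0, y = -52 mm of the jig, 56 mm above the bench, half-way up the cam: a dark, waxed wooden disc of radius 20 mm, 46 to 66 mm above the bench, its centre 12 mm off the axis, so its nearest point is at y = -32 mm - 12 mm x cos(angle + 0.45): 10 to 11.5 mm of play for the two blanks at the start.
- cam_grip (a point): On the cam's axis, 96 mm above the bench, 10 mm below the top of the upright bar grip on the cam: bar 36 mm long (this point's x), 12 mm thick (y), from 74 to 106 mm above the bench. At angle 0 the bar lies along the jig's x; it turns with the cam.
- blank_a_mid (a point): Centre of a loose blank lying flat on the open bench: plain light wood, 64 long (x) by 32 wide (y) by 26 mm high (z), about 45 g.
- blank_b_mid (a point): Centre of the second loose blank, the same size and wood, lying flat in the cradle at first, its centre then 25 mm above the bench.
- cradle: Wooden cradle fixed to the bench: base 88 (x) by 46 (y) by 12 mm high; at each end of the blank, 2 mm off it, a cheek 10 mm thick, 36 mm wide, rising to 46 mm above the bench. The blank in it is long along the cradle's x. Origin under its centre at bench height. The bench is bare for 150 mm from it towards the robot and away from it (world x).
- mug: White mug, radius 41, 95 mm high, standing at the back of the bench; origin under its centre.
- glue: Yellow glue bottle, radius 30, 150 mm high, at the back; origin under its centre.
- jar: Glass jar with a steel cap, radius 35, 80 mm high, at the back; origin under its centre.
Not all that is in view belongs to the job. Leave any orange look-alike of the part that bears blank_b_mid alone. There is more than one size of the cradle; the one meant has the size given above.

How it is judged:
By the outcome, as a careful person would: the job done as asked, in the order asked, and still so for the second after the job is handed in, with the robot touching nothing.
It also fails if it takes over 72 s, if anything falls off the work surface, if the arm or the gripper's body presses on something with over 40 N, if the wrist force passes 120 N, or if a joint passes its speed limit or range.

## Working session

There is one attempt and no reset: what is moved stays moved. The work goes in short steps, Python scripts to look and compute and a shell command to move; the robot and the scene stay as the last step left them, time stands still between calls to the robot, and variables do not carry over. Pictures are saved under pics/ and viewed, at most 10 in all, crops included, and the job is handed in when it is done.

```bash
mkdir -p pics; cat > h.py <<'E'
import numpy as np, cv2
from plant import ctrl
def cam(n,save=None):
    c=ctrl.read_camera(n)
    if save: cv2.imwrite('pics/'+save,cv2.cvtColor(c['img'],cv2.COLOR_RGB2BGR))
    np.savez('last_'+n+'.npz',**{k:np.asarray(v) for k,v in c.items()})
    return c
def load(n): return dict(np.load('last_'+n+'.npz'))
def pts(c):  # world xyz per pixel from depth
    K=c['camera_matrix'];h,w=c['depth'].shape;v,u=np.mgrid[:h,:w];d=c['depth']
    P=np.stack([(u-K[0,2])/K[0,0]*d,-(v-K[1,2])/K[1,1]*d,-d],-1)
    return P@np.asarray(c['rotation']).T+c['xyz']
def ray(c,u,v,z):
    K=c['camera_matrix'];d=np.array([(u-K[0,2])/K[0,0],-(v-K[1,2])/K[1,1],-1.])@np.asarray(c['rotation']).T
    o=np.asarray(c['xyz']);return o+d*(z-o[2])/d[2]
E
python3 - <<'E'
from h import *
for n in('top','side'):
    c=cam(n,n+'0.png'); print(n,[ (k,np.round(c[k],3).tolist()) for k in c if k not in('img','depth')])
print(ctrl.get_state(), ctrl.grip_point_offset)
E
```

```text
top [('camera_matrix', [[544.851, 0.0, 273.807], [0.0, 544.851, 212.554], [0.0, 0.0, 1.0]]), ('xyz', [0.438, -0.043, 1.24]), ('rotation', [-0.061, 0.039, 0.708, -0.703])]
side [('camera_matrix', [[415.237, 0.0, 282.444], [0.0, 415.237, 202.819], [0.0, 0.0, 1.0]]), ('xyz', [0.358, 0.602, 0.944]), ('rotation', [-0.066, 0.318, 0.927, -0.189])]
{'time': 0.1, 'qpos': array([-1.47697993e+00,  2.87106753e-01,  1.57802429e+00,  2.42811210e-05,
        1.27860598e+00, -1.50001063e-01]), 'dq': array([-0.00048715, -0.00095509, -0.00353513,  0.00146955, -0.0009646 ,
        0.0001385 ]), 'joint_efforts': array([ 3.63968074e-04, -4.07296944e+01, -2.93699795e+01, -1.51022618e-04,
        3.39864935e-03,  1.25385424e-05]), 'eef_pos': array([ 0.16292873, -0.65443216,  0.23006913]), 'tcp_rot': array([ 9.92578185e-01,  1.21603440e-01,  4.17337772e-05, -1.07143259e-03]), 'contact_force': array([-0.38019348,  0.8304634 , -0.67293446]), 'wrist_torque': array([-0.0332508 , -0.0602791 , -0.02177135]), 'finger_force': 0.0, 'opening': 0.9993852443751786} 0.0187
```

View pics/top0.png

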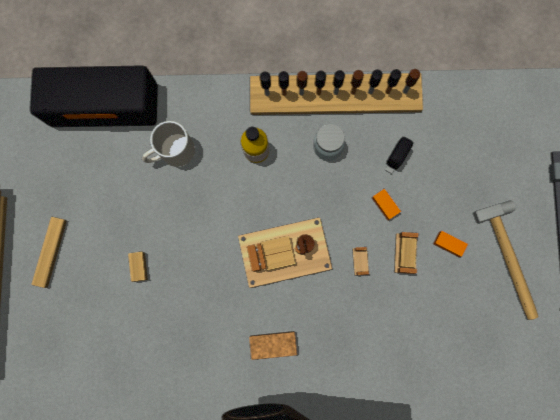

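View pics/side0.png

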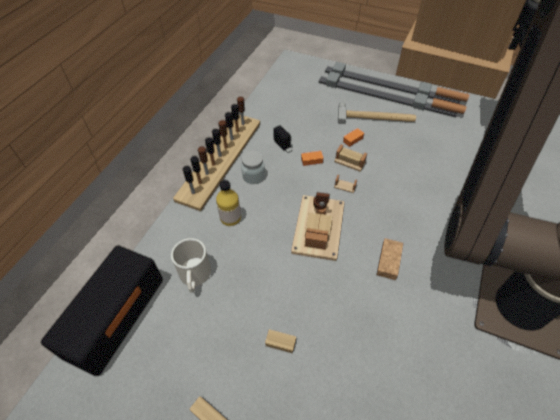

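The top view shows blank A at (137,267) on the open bench. The jig is at (285,252), with its stop on the left at (257,257) and its cam on the right at (305,244). There are two cradles: the large one holding a blank at (408,253) and a small one at (361,261). The look-alikes are orange blocks at (387,204) and (451,243), a long wood strip at (49,252) and a cork block at (273,345). The side view agrees: A at (281,341), the large cradle at (350,157) and the small one at (345,184).

```bash
python3 - <<'E'
s=open('h.py').read()
s=s.replace("import numpy as np, cv2","import numpy as np, cv2\nfrom scipy.spatial.transform import Rotation as R")
s=s.replace("np.asarray(c['rotation']).T","R.from_quat(c['rotation']).as_matrix().T")
open('h.py','w').write(s)
E
python3 - <<'E'
from h import *
def rect(P,m):
    (c,s,a)=cv2.minAreaRect((P[m][:,:2]*1000).astype(np.float32)); return np.round(c,1),np.round(s,1),round(a,1)
for n in('top','side'):
    c=load(n);P=pts(c);hsv=cv2.cvtColor(c['img'],cv2.COLOR_RGB2HSV);z=P[...,2]
    print(n,'bench z',np.round(np.median(z[(z<.02)&(c['depth']>0)]),4))
    wood=(hsv[...,1]>60)&(hsv[...,0]<30)&(z>.006)&(z<.2)&(c['depth']>0)
    k,l,st,ce=cv2.connectedComponentsWithStats(wood.astype(np.uint8))
    for i in range(1,k):
        if st[i,4]<60: continue
        m=l==i; zz=np.percentile(z[m],[10,50,90,99]); 
        print(np.round(ce[i]),st[i,4],np.round(zz*1000,1),rect(P,m), 'hsv',np.median(hsv[m],0))
c=load('top');img=c['img'][:,:,::-1]
a=cv2.resize(img[205:300,225:435],None,fx=3.8,fy=3.8,interpolation=cv2.INTER_CUBIC)
b=cv2.resize(img[245:290,115:165],None,fx=5,fy=5,interpolation=cv2.INTER_CUBIC)
o=np.zeros((a.shape[0]+b.shape[0],a.shape[1],3),np.uint8);o[:a.shape[0]]=a;o[a.shape[0]:,:b.shape[1]]=b
cv2.imwrite('pics/crop1.png',o);print(o.shape)
E
```

```text
top bench z 0.0001
[336.  94.] 6029 [ 17.   20.9  94.2 126.8] (array([ 893.3, -150. ]), array([ 92.5, 398.9]), 0.0) hsv [ 19. 135. 167.]
[ 90. 116.] 338 [ 69.5  88.9 102.  106.3] (array([823.4, 401.3]), array([131. ,   5.2]), 89.8) hsv [ 13.  245.5  64. ]
[254. 143.] 523 [ 84.  102.9 120.6 151.3] (array([758.1,  35.6]), array([55.1, 59. ]), 9.2) hsv [ 24. 255. 116.]
[386. 204.] 454 [21.1 26.3 29.3 31.6] (array([ 630.4, -259.4]), array([64.8, 38.4]), 36.0) hsv [ 16. 255. 205.]
[  2. 227.] 332 [ 7.9 14.3 20.2 23.3] (array([569.1, 620.9]), array([199.6,  10.1]), 2.0) hsv [ 19.  134.   63.5]
[ 48. 252.] 1133 [14.4 20.1 23.6 26.3] (array([528.4, 509.5]), array([ 35. , 158.8]), 76.4) hsv [ 19. 135. 178.]
[514. 269.] 1268 [17.4 23.6 27.7 30.1] (array([ 487. , -534.9]), array([233.6,  31.4]), 16.8) hsv [ 19. 134. 157.]
[284. 252.] 4444 [ 16.2  20.3  64.2 106.3] (array([523.4, -27.9]), array([120. , 189.4]), 12.3) hsv [ 18. 117. 190.]
[450. 244.] 493 [19.  26.2 29.2 31.4] (array([ 539.4, -396. ]), array([64.5, 33.3]), 61.1) hsv [ 16. 255. 205.]
[406. 252.] 863 [12.4 38.2 46.5 50.5] (array([ 5
[... 1897 characters left out ...]
[ 17.  78. 189.]
[390. 259.] 748 [25.3 30.3 32.5 34.2] (array([ 3.205e+02, -1.000e-01]), array([ 49.7, 101. ]), 5.8) hsv [ 15. 100. 175.]
[513. 318.] 1924 [10.3 12.6 14.8 17.1] (array([5.4, 1.8]), array([180.2, 189.9]), 0.3) hsv [14. 64. 95.]
[546. 286.] 118 [181.5 188.2 198.1 199.6] (array([24.5, 50. ]), array([ 8.9, 55.1]), 63.3) hsv [15. 72. 43.]
[123. 312.] 529 [ 68.4  86.  100.1 103.4] (array([823.9, 398.9]), array([127.3,   5.8]), 89.7) hsv [ 11. 180.  80.]
[280. 341.] 462 [18.  25.9 28.2 29.9] (array([493.4, 303.3]), array([63. , 31.5]), 8.6) hsv [ 19.  86. 180.]
[205. 410.] 450 [17.7 19.8 21.9 23.3] (array([569.7, 498.4]), array([31.7, 73.1]), 76.7) hsv [ 19.  86. 185.]
(586, 798, 3)
```

View pics/crop1.png

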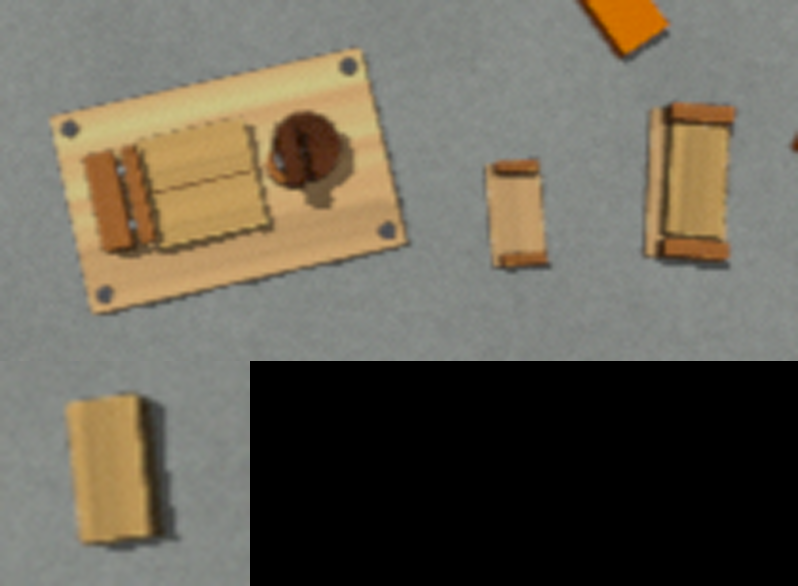

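The crop confirms the choices. B lies in the larger cradle (88 mm over all), the small cradle is empty, and A is the free blank at crop (110,470). In the jig the stop is on the left and the cam bar at crop (305,150). Next I refine the top faces by height band and ray casting in both views.

```bash
cat >> h.py <<'E'
def face(c,x,y,r,z0,z1,zp,hue=None):
    """rect (mm,deg) of pixels near x,y with height in z0..z1, cast on plane zp"""
    P=pts(c);hsv=cv2.cvtColor(np.ascontiguousarray(c['img']),cv2.COLOR_RGB2HSV)
    m=(np.hypot(P[...,0]-x,P[...,1]-y)<r)&(P[...,2]>z0)&(P[...,2]<z1)&(c['depth']>0)
    if hue is not None: m&=hue(hsv)
    m=m.astype(np.uint8);k,l,st,ce=cv2.connectedComponentsWithStats(m)
    if k<2: return None
    i=1+np.argmax(st[1:,4]);v,u=np.nonzero(l==i)
    Q=np.array([ray(c,a,b,zp)[:2]*1000 for a,b in zip(u,v)],np.float32)
    cc,s,a=cv2.minAreaRect(Q);ev=np.linalg.eigh(np.cov(Q.T))[1][:,1]
    return [np.round(Q.mean(0),1).tolist(),np.round(cc,1).tolist(),np.round(s,1).tolist(),round(a,1),'pca',round(float(np.degrees(np.arctan2(ev[1],ev[0]))),1),'z',round(float(np.median(P[...,2][l==i])*1000),1),len(u)]
E
python3 - <<'E'
from h import *
for n in('top','side'):
    c=load(n);print(n)
    light=lambda h:(h[...,0]>17)&(h[...,2]>100)
    print('A',face(c,.4935,.3035,.05,.021,.035,.026))
    print('B',face(c,.519,-.297,.05,.031,.044,.038,light))
    print('Bcr',face(c,.519,-.297,.06,.006,.06,.03))
    print('layer',face(c,.520,-.012,.05,.038,.050,.044,lambda h:(h[...,2]>120)))
    print('board',face(c,.523,-.027,.13,.012,.024,.018))
    print('stop',face(c,.510,.035,.04,.056,.072,.064))
    print('bar',face(c,.531,-.063,.04,.098,.115,.106))
    print('disc',face(c,.531,-.063,.04,.058,.074,.066))
E
```

```text
top
A [[493.8999938964844, 303.6000061035156], [493.5, 303.1], [64.1, 34.0], 7.6, 'pca', -172.6, 'z', 26.6, 418]
B [[519.2999877929688, -298.79998779296875], [519.4, -298.8], [31.8, 63.6], 84.8, 'pca', 174.8, 'z', 38.8, 418]
Bcr [[519.2000122070312, -294.8999938964844], [519.8, -294.2], [50.5, 90.7], 86.0, 'pca', 174.9, 'z', 38.1, 880]
layer [[520.9000244140625, -14.5], [520.4, -13.2], [63.8, 63.2], 12.1, 'pca', -156.9, 'z', 44.7, 792]
board [[522.7999877929688, -35.599998474121094], [523.4, -27.5], [119.9, 189.7], 12.3, 'pca', 102.4, 'z', 18.7, 2919]
stop [[510.0, 33.70000076293945], [510.2, 33.4], [55.6, 31.0], 12.4, 'pca', -167.2, 'z', 64.6, 332]
bar [[531.0999755859375, -63.70000076293945], [531.1, -63.5], [35.3, 12.1], 13.3, 'pca', -166.4, 'z', 106.1, 100]
disc [[540.7000122070312, -79.0999984741211], [541.4, -79.6], [39.0, 25.1], 22.9, 'pca', -163.4, 'z', 66.6, 161]
side
A [[493.79998779296875, 303.20001220703125], [493.9, 303.3], [64.0, 33.5], 7.9, 'pca', -172.1, 'z', 26.2, 423]
B [[520.5999755859375, -298.1000061035156], [520.0, -297.7], [39.6, 66.1], 86.0, 'pca', 172.4, 'z', 38.6, 193]
Bcr [[518.7999877929688, -291.70001220703125], [520.1, -294.3], [80.4, 97.6], 85.6, 'pca', 164.9, 'z', 35.1, 517]
layer [[521.7999877929688, -20.100000381469727], [520.5, -13.7], [63.8, 66.6], 12.4, 'pca', -167.1, 'z', 44.3, 388]
board [[519.7999877929688, -19.0], [523.2, -26.4], [119.7, 195.8], 12.3, 'pca', 101.2, 'z', 18.5, 1579]
stop [[510.0, 34.5], [510.0, 34.7], [55.5, 37.0], 13.2, 'pca', -167.3, 'z', 63.7, 260]
bar [[530.7000122070312, -62.29999923706055], [530.9, -61.8], [34.1, 16.7], 23.0, 'pca', -167.0, 'z', 105.8, 68]
disc [[540.2000122070312, -61.5], [542.2, -62.9], [25.3, 41.2], 72.7, 'pca', 161.4, 'z', 65.9, 68]
```

```bash
cat >> h.py <<'E'
def to(x,y,z,h):
    """shift (cm, tool axes) and twist (deg) from measured pose to TCP x,y,z mm with closing line along heading h deg"""
    s=ctrl.get_state();M=R.from_quat(s['tcp_rot']).as_matrix();d=M.T@(np.array([x,y,z])/1000-s['eef_pos'])*100
    h0=np.degrees(np.arctan2(M[1,1],M[0,1]));t=(h0-h+90)%180-90
    print('dx %.2f dy %.2f dz %.2f twist %.1f'%(*d,t),'tcp',np.round(s['eef_pos']*1000,1),'h',round(h0,1),'tilt',np.round(M[:2,2],4),'F',np.round(s['contact_force'],1),'t',round(s['time'],2),'op',round(s['opening'],3),'ff',round(s['finger_force'],1))
E
python3 -c "
from h import *
to(519.6,-298.4,120,-95.2);to(519.6,-298.4,17,-95.2)"
```

```text
dx 43.20 dy -25.92 dz 11.08 twist 19.2 tcp [ 162.9 -654.4  230.1] h -76.0 tilt [-0.0002  0.0021] F [-0.4  0.8 -0.7] t 0.1 op 0.999 ff 0.0
dx 43.20 dy -25.89 dz 21.38 twist 19.2 tcp [ 162.9 -654.4  230.1] h -76.0 tilt [-0.0002  0.0021] F [-0.4  0.8 -0.7] t 0.1 op 0.999 ff 0.0
```

```bash
python3 -m pendant '[{"dx":5,"dy":-3,"dz":0,"twist":4},{"dx":10,"dy":-6,"twist":8},{"dx":15,"dy":-9,"dz":1,"twist":12},{"dx":20,"dy":-12,"dz":3,"twist":16},{"dx":25,"dy":-15,"dz":5,"twist":19},{"dx":30,"dy":-18,"dz":7,"twist":19.2},{"dx":35,"dy":-21,"dz":9,"twist":19.2},{"dx":40,"dy":-24,"dz":11,"twist":19.2},{"dx":43.2,"dy":-25.9,"dz":11.1,"twist":19.2},{"dx":43.2,"dy":-25.9,"dz":11.1,"twist":19.2}]' 68 40; python3 -m pendant '[{"dx":0}]'; python3 -c "
from h import *
to(519.6,-298.4,17,-95.2)"
```

```text
dx 43.20 dy -25.89 dz 21.38 twist 19.2 tcp [ 162.9 -654.4  230.1] h -76.0 tilt [-0.0002  0.0021] F [-0.4  0.8 -0.7] t 0.1 op 0.999 ff 0.0$[1]: bad value
$[0]: bad value
```

```bash
python3 -m pendant '[{"dx":5,"dy":-3,"dz":0,"twist":4},{"dx":10,"dy":-6,"dz":0,"twist":8},{"dx":15,"dy":-9,"dz":1,"twist":12},{"dx":20,"dy":-12,"dz":3,"twist":16},{"dx":25,"dy":-15,"dz":5,"twist":19},{"dx":30,"dy":-18,"dz":7,"twist":19.2},{"dx":35,"dy":-21,"dz":9,"twist":19.2},{"dx":40,"dy":-24,"dz":11,"twist":19.2},{"dx":43.2,"dy":-25.9,"dz":11.1,"twist":19.2},{"dx":43.2,"dy":-25.9,"dz":11.1,"twist":19.2}]' 68 40; python3 -m pendant '[{"dx":0,"dy":0,"dz":0,"twist":0}]'; python3 -c "
from h import *
to(519.6,-298.4,17,-95.2)"
```

```text
time: 1.35
eef_pos: [0.5206, -0.297, 0.1193]
tcp_rot: [0.999, -0.044, -0.001, -0.001]
contact_force: [0.5, -0.4, -0.1]
opening: 0.683
finger_force: 0.0
time: 1.48
eef_pos: [0.5193, -0.2997, 0.1202]
tcp_rot: [0.999, -0.046, -0.0, 0.0]
contact_force: [-0.2, 0.2, -0.1]
opening: 0.676
finger_force: 0.0
dx 0.02 dy -0.13 dz 10.32 twist -0.0 tcp [ 519.3 -299.7  120.2] h -95.2 tilt [-0.0006 -0.0001] F [-0.2  0.2 -0.1] t 1.48 op 0.676 ff 0.0
```

```bash
python3 -m pendant '[{"dx":0,"dy":0,"dz":4,"twist":0},{"dx":0,"dy":0,"dz":7,"twist":0},{"dx":0,"dy":0,"dz":9.5,"twist":0},{"dx":0,"dy":0,"dz":10.3,"twist":0},{"dx":0,"dy":0,"dz":10.3,"twist":0}]' | head -2; python3 -c "
from h import *
to(519.6,-298.4,17,-95.2)"; python3 -m pendant '[{"dx":0,"dy":0,"dz":0,"twist":0},{"dx":0,"dy":0,"dz":0,"twist":0},{"dx":0,"dy":0,"dz":0,"twist":0},{"dx":0,"dy":0,"dz":0,"twist":0},{"dx":0,"dy":0,"dz":0,"twist":0},{"dx":0,"dy":0,"dz":0,"twist":0}]' 20 30; python3 -c "
from h import *
to(519.6,-298.4,17,-95.2)"
```

```text
time: 2.1
eef_pos: [0.5191, -0.3002, 0.0174]
dx 0.03 dy -0.18 dz 0.04 twist -0.1 tcp [ 519.1 -300.2   17.4] h -95.3 tilt [-0.0003  0.0002] F [0.4 0.6 0.1] t 2.1 op 0.678 ff 0.0
time: 2.85
eef_pos: [0.5207, -0.3003, 0.019]
tcp_rot: [0.999, -0.046, 0.001, 0.001]
contact_force: [-0.7, 0.2, 5.7]
opening: 0.368
finger_force: 31.5
dx -0.12 dy -0.18 dz 0.20 twist -0.0 tcp [ 520.7 -300.3   19. ] h -95.2 tilt [ 0.002 -0.002] F [-0.7  0.2  5.7] t 2.85 op 0.368 ff 31.5
```

```bash
python3 -m pendant '[{"dx":0,"dy":0,"dz":-1,"twist":0},{"dx":0,"dy":0,"dz":-4,"twist":0},{"dx":0,"dy":0,"dz":-7,"twist":0},{"dx":-3,"dy":0,"dz":-7,"twist":0},{"dx":-7,"dy":0,"dz":-7,"twist":0},{"dx":-11,"dy":0,"dz":-6,"twist":0},{"dx":-12.4,"dy":0,"dz":-3,"twist":0},{"dx":-12.4,"dy":0,"dz":0,"twist":0},{"dx":-12.4,"dy":0,"dz":0.7,"twist":0},{"dx":-12.4,"dy":0,"dz":0.7,"twist":0}]'; python3 -m pendant '[{"dx":0,"dy":0,"dz":0.3,"twist":0},{"dx":0,"dy":0,"dz":0.5,"twist":0},{"dx":0,"dy":0,"dz":0.5,"twist":0}]'
```

```text
time: 4.1
eef_pos: [0.3963, -0.2879, 0.0104]
tcp_rot: [0.999, -0.045, -0.0, -0.0]
contact_force: [-0.2, 0.0, -0.6]
opening: 0.368
finger_force: 30.8
time: 4.47
eef_pos: [0.3971, -0.2888, 0.007]
tcp_rot: [0.999, -0.045, 0.001, 0.001]
contact_force: [-1.6, 1.6, 5.1]
opening: 0.369
finger_force: 31.5
```

```bash
python3 -m pendant '[{"dx":0,"dy":0,"dz":0,"twist":0},{"dx":0,"dy":0,"dz":0,"twist":0},{"dx":0,"dy":0,"dz":0,"twist":0},{"dx":0,"dy":0,"dz":0,"twist":0},{"dx":0,"dy":0,"dz":-3,"twist":0},{"dx":0,"dy":0,"dz":-7,"twist":0},{"dx":0,"dy":0,"dz":-10,"twist":-10},{"dx":0,"dy":0,"dz":-10,"twist":-20},{"dx":0,"dy":0,"dz":-10,"twist":-30},{"dx":0,"dy":0,"dz":-10,"twist":-40}]' 65; python3 -m pendant '[{"dx":0,"dy":0,"dz":0,"twist":-10},{"dx":0,"dy":0,"dz":0,"twist":-20},{"dx":0,"dy":0,"dz":0,"twist":-30},{"dx":0,"dy":0,"dz":0,"twist":-40},{"dx":0,"dy":0,"dz":0,"twist":-50},{"dx":0,"dy":0,"dz":0,"twist":-50}]' 100; python3 - <<'E'
from h import *
for n in('top','side'):
    c=cam(n,n+'1.png'); print(n,face(c,.396,-.288,.06,.018,.036,.026,lambda h:(h[...,0]>16)&(h[...,1]>60)&(h[...,2]>100)))
to(396,-288,80,-5.2)
E
```

```text
time: 5.72
eef_pos: [0.3961, -0.288, 0.1053]
tcp_rot: [0.953, 0.302, 0.0, 0.0]
contact_force: [-0.3, 1.0, -0.6]
opening: 0.65
finger_force: 0.0
time: 6.48
eef_pos: [0.3961, -0.288, 0.1052]
tcp_rot: [0.739, 0.673, 0.0, -0.0]
contact_force: [1.1, 0.7, 0.4]
opening: 1.0
finger_force: 0.0
top [[414.3999938964844, -284.1000061035156], [408.9, -288.6], [30.4, 39.2], 87.9, 'pca', 149.1, 'z', 26.7, 138]
side [[396.8999938964844, -286.3999938964844], [396.4, -286.4], [40.2, 62.9], 85.8, 'pca', 172.4, 'z', 26.4, 201]
dx 0.00 dy -0.01 dz 2.52 twist -0.2 tcp [ 396.1 -288.   105.2] h -5.4 tilt [-0.0001  0.0001] F [-0.3  0.1 -0.2] t 6.58 op 0.997 ff 0.0
```

View pics/top1.png

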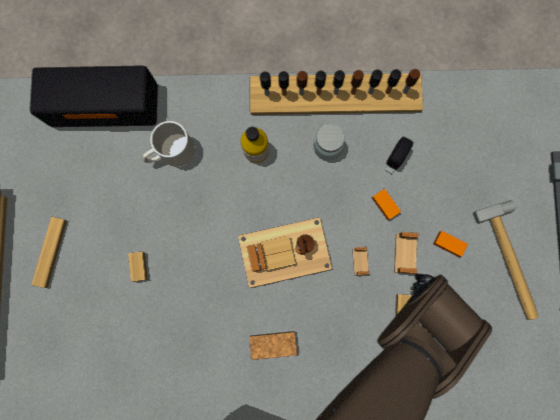

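B has been let go and lies flat on the bare bench at pixel (405,304), partly hidden by the wrist. Its top is at 26.5 mm. The cradle is now empty at (406,253). Next I take B by its ends.

```bash
python3 -m pendant '[{"dx":0,"dy":0,"dz":4,"twist":0},{"dx":0,"dy":0,"dz":8,"twist":0},{"dx":0,"dy":0,"dz":10,"twist":0},{"dx":0,"dy":0,"dz":10.6,"twist":0},{"dx":0,"dy":0,"dz":10.6,"twist":0}]' ; python3 -m pendant '[{"dx":0,"dy":0,"dz":0,"twist":0},{"dx":0,"dy":0,"dz":0,"twist":0},{"dx":0,"dy":0,"dz":0,"twist":0},{"dx":0,"dy":0,"dz":0,"twist":0},{"dx":0,"dy":0,"dz":0,"twist":0}]' 60 40; python3 -c "
from h import *
to(396,-288,0,-5.2)"
```

```text
time: 7.2
eef_pos: [0.3964, -0.2883, -0.0005]
tcp_rot: [0.739, 0.674, -0.0, 0.0]
contact_force: [-0.2, 0.3, -0.4]
opening: 0.999
finger_force: 0.0
time: 7.82
eef_pos: [0.3971, -0.2891, 0.0008]
tcp_rot: [0.739, 0.674, 0.0, 0.001]
contact_force: [-1.0, 0.4, 6.5]
opening: 0.742
finger_force: 45.5
dx 0.10 dy -0.12 dz 0.08 twist -0.0 tcp [ 397.1 -289.1    0.8] h -5.2 tilt [ 0.0018 -0.002 ] F [-1.   0.4  6.5] t 7.83 op 0.742 ff 45.5
```

```bash
python3 -m pendant '[{"dx":0,"dy":0,"dz":-1,"twist":0},{"dx":0,"dy":0,"dz":-5,"twist":0},{"dx":0,"dy":0,"dz":-9,"twist":0},{"dx":0,"dy":0,"dz":-13,"twist":0},{"dx":0,"dy":0,"dz":-13,"twist":0}]'; python3 -c "
from h import *
to(516.8,2.7,130,12.3)"
```

```text
time: 8.45
eef_pos: [0.3978, -0.2898, 0.1333]
tcp_rot: [0.739, 0.674, -0.0, 0.004]
contact_force: [-0.4, 0.0, -0.9]
opening: 0.74
finger_force: 44.7
dx 30.21 dy 9.18 dz 0.22 twist -17.5 tcp [ 397.8 -289.8  133.3] h -5.2 tilt [ 0.0055 -0.006 ] F [-0.4  0.  -0.9] t 8.45 op 0.74 ff 44.7
```

```bash
python3 -m pendant '[{"dx":3,"dy":1,"dz":0,"twist":-2},{"dx":8,"dy":2.5,"dz":0,"twist":-5},{"dx":13,"dy":4,"dz":0,"twist":-9},{"dx":18,"dy":5.5,"dz":0,"twist":-13},{"dx":23,"dy":7,"dz":0,"twist":-16},{"dx":27,"dy":8.3,"dz":0,"twist":-17.5},{"dx":29.3,"dy":9.1,"dz":0,"twist":-17.5},{"dx":30,"dy":9.3,"dz":0,"twist":-17.5},{"dx":30,"dy":9.3,"dz":0,"twist":-17.5},{"dx":30,"dy":9.3,"dz":0,"twist":-17.5}]'|tail -2; python3 - <<'E'
from h import *
to(516.8,2.7,130,12.3)
for n in('top','side'):
    c=cam(n,n+'2.png')
P=pts(c)
x,y=ctrl.get_state()['eef_pos'][:2]
z=P[...,2];w=np.hypot(P[...,0]-x,P[...,1]-y)<.05
hsv=cv2.cvtColor(c['img'],cv2.COLOR_RGB2HSV)
m=w&(z>.11)&(z<.165)&(hsv[...,1]>60)&(hsv[...,0]>15)
v,u=np.nonzero(m);print(len(u),u.min(),u.max(),v.min(),v.max(),np.percentile(z[m],[2,50,98]))
o=c['img'][130:270,230:430,::-1];cv2.imwrite('pics/crop2.png',cv2.resize(o,None,fx=4,fy=4,interpolation=cv2.INTER_CUBIC))
E
```

```text
opening: 0.744
finger_force: 44.6
dx 0.11 dy 0.14 dz -0.11 twist -0.1 tcp [515.6   1.4 128.9] h 12.2 tilt [-0.001  -0.0001] F [ 0.1  0.2 -0.3] t 9.7 op 0.744 ff 44.6
442 303 340 196 215 [0.13015752 0.15348233 0.15729352]
```

View pics/crop2.png

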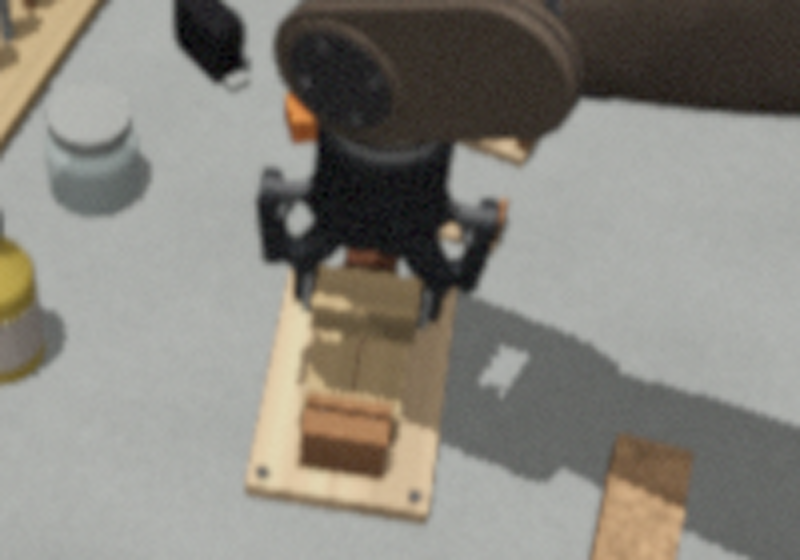

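Crop of the side view: B hangs level by its ends over the jig at crop (365,300). The pair is below at (360,360), the stop at (350,430) and the dark cam behind at (370,258). I measure the held blank against the jig.

```bash
cat >> h.py <<'E'
J0=np.array([520.2,-12.9]);JA=np.radians(12.3)
def jig(P): # world m -> jig mm
    d=P[...,:2]*1000-J0;return np.stack([d[...,0]*np.cos(JA)+d[...,1]*np.sin(JA),-d[...,0]*np.sin(JA)+d[...,1]*np.cos(JA),P[...,2]*1000],-1)
def jw(x,y): return J0+np.array([x*np.cos(JA)-y*np.sin(JA),x*np.sin(JA)+y*np.cos(JA)])
E
python3 - <<'E'
from h import *
c=load('side');Q=jig(pts(c));hsv=cv2.cvtColor(c['img'],cv2.COLOR_RGB2HSV)
wood=(hsv[...,1]>50)&(hsv[...,0]>13)&(hsv[...,2]>60)
g=(abs(Q[...,0])<45)&(abs(Q[...,1]-16)<40)
f=g&wood&(Q[...,2]>132)&(Q[...,2]<150)   # front face
print('front y',np.percentile(Q[f][:,1],[5,25,50,75,95]),f.sum())
v,u=np.nonzero(f)
for r in np.unique(v): 
    k=u[v==r];k=k[(k>295)&(k<345)];a,b=Q[r,k.min()],Q[r,k.max()];print(r,k.min(),k.max(),np.round(a,1),np.round(b,1))
t=g&wood&(Q[...,2]>151);print('top',np.percentile(Q[t],[1,50,99],axis=0).round(1),t.sum())
s=(abs(Q[...,0])<40)&(abs(Q[...,1]-50)<30)&(abs(Q[...,2]-64)<4);print('stop top',np.percentile(Q[s],[1,50,99],axis=0).round(1))
b=(Q[...,2]>14)&(Q[...,2]<22)&(abs(Q[...,0])<70)&(Q[...,1]>50)&(Q[...,1]<90);print('board end',np.percentile(Q[b],[1,99],axis=0).round(1))
print('tcp jig',jig(ctrl.get_state()['eef_pos']).round(1))
E
```

```text
front y [23.56629952 28.40043186 29.20579337 29.96364017 31.04533862] 125
203 303 303 [ 41.7  20.3 148.9] [ 41.7  20.3 148.9]
204 303 304 [ 41.6  19.2 143.5] [ 39.   21.  146.5]
205 307 307 [ 31.3  23.5 147.6] [ 31.3  23.5 147.6]
206 305 307 [ 36.   23.5 142.5] [ 31.1  24.1 144.4]
207 305 311 [ 35.8  23.9 139.1] [ 20.8  29.5 149.9]
208 308 320 [ 27.7  30.1 145. ] [ -0.8  27.7 148.9]
209 308 325 [ 27.5  30.4 141.5] [-13.   28.7 149.2]
210 308 338 [ 27.4  29.9 136.8] [-44.1  17.7 138.6]
211 309 334 [ 24.6  31.8 135.9] [-34.9  23.  139.2]
212 317 333 [  5.1  31.9 136.9] [-32.9  29.6 143.4]
213 324 333 [-11.9  28.6 132.7] [-33.2  30.5 140.7]
214 326 333 [-17.   30.4 132.3] [-33.6  27.7 132.9]
215 333 333 [-34.   30.6 132.9] [-34.   30.6 132.9]
top [[-41.9 -23.1 151.7]
 [ -6.5  12.8 407.6]
 [ 41.8  55.3 435.4]] 720
stop top [[-26.8  29.8  60.1]
 [ -0.1  48.1  64.1]
 [ 27.2  63.2  67.5]]
board end [[-58.4  50.9  14.3]
 [ 58.9  79.1  21.9]]
tcp jig [ -1.2  14.8 129.2]
```

```bash
python3 -c "
from h import *
to(*jw(0.2,14.3),48,12.3)"
```

```text
dx -0.05 dy 0.14 dz 8.12 twist -0.1 tcp [515.9   1.3 129.2] h 12.2 tilt [-0.0003 -0.0001] F [-0.4  0.9  0.2] t 9.8 op 0.74 ff 44.6
```

```bash
python3 -m pendant '[{"dx":-0.05,"dy":0.14,"dz":3,"twist":0},{"dx":-0.05,"dy":0.14,"dz":6,"twist":0},{"dx":-0.05,"dy":0.14,"dz":7.6,"twist":0},{"dx":-0.05,"dy":0.14,"dz":7.8,"twist":0},{"dx":-0.05,"dy":0.14,"dz":7.8,"twist":0}]'; python3 - <<'E'
from h import *
to(*jw(0.2,14.3),44,12.3); print(jig(ctrl.get_state()['eef_pos']))
c=cam('side');Q=jig(pts(c));hsv=cv2.cvtColor(c['img'],cv2.COLOR_RGB2HSV)
wood=(hsv[...,1]>50)&(hsv[...,0]>17)&(hsv[...,2]>60)
m=wood&(abs(Q[...,0])<45)&(abs(Q[...,1]-10)<40)&(Q[...,2]>55)&(Q[...,2]<90);print(np.percentile(Q[m],[2,50,98],axis=0).round(1),m.sum())
o=c['img'][170:270,270:370,::-1];cv2.imwrite('pics/crop3.png',cv2.resize(o,None,fx=6,fy=6,interpolation=cv2.INTER_CUBIC))
E
```

```text
time: 10.42
eef_pos: [0.5184, 0.0017, 0.0522]
tcp_rot: [0.628, 0.779, 0.0, 0.001]
contact_force: [0.1, -0.3, -0.0]
opening: 0.738
finger_force: 44.7
dx -0.03 dy -0.12 dz 0.82 twist -0.0 tcp [518.4   1.7  52.2] h 12.3 tilt [ 0.0016 -0.0003] F [ 0.1 -0.3 -0. ] t 10.43 op 0.738 ff 44.7
[ 1.34374378 14.63182838 52.21948539]
[[-30.1  -1.   66.5]
 [  2.2  18.7  77.5]
 [ 33.2  30.9  81.4]] 282
```

View pics/crop3.png

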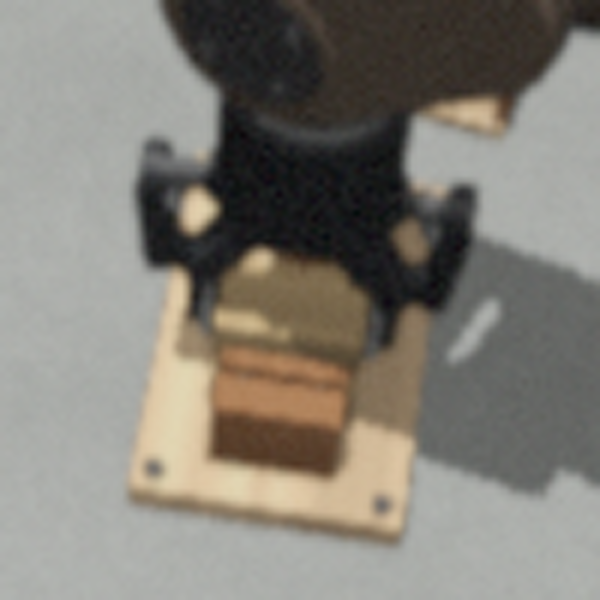

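The crop shows B held level about 8 mm above the pair, just in front of the stop, and about 1.5 mm too far towards the jig's +x. I correct that while lowering.

```bash
python3 -m pendant '[{"dx":0,"dy":-0.1,"dz":0.3,"twist":0},{"dx":0,"dy":-0.1,"dz":0.5,"twist":0},{"dx":0,"dy":-0.1,"dz":0.5,"twist":0}]'; python3 -c "
from h import *
to(*jw(0,14.3),44,12.3); print(jig(ctrl.get_state()['eef_pos']))"
```

```text
time: 10.85
eef_pos: [0.5166, 0.0018, 0.0463]
tcp_rot: [0.627, 0.779, -0.0, -0.0]
contact_force: [-0.4, -0.2, -0.3]
opening: 0.736
finger_force: 44.7
dx -0.09 dy 0.04 dz 0.23 twist -0.0 tcp [516.6   1.8  46.3] h 12.3 tilt [-0.0001  0.    ] F [-0.4 -0.2 -0.3] t 10.85 op 0.736 ff 44.7
[-0.41765399 15.18268027 46.30098222]
```

```bash
python3 -m pendant '[{"dx":-0.05,"dy":0.03,"dz":0.15,"twist":0},{"dx":-0.05,"dy":0.03,"dz":0.25,"twist":0},{"dx":-0.05,"dy":0.03,"dz":0.25,"twist":0}]'; python3 -c "
from h import *
to(*jw(0,14.3),44,12.3)"
```

```text
time: 11.22
eef_pos: [0.5174, 0.0013, 0.0448]
tcp_rot: [0.627, 0.779, -0.0, 0.0]
contact_force: [-2.5, 0.0, 5.2]
opening: 0.741
finger_force: 45.3
dx -0.02 dy -0.03 dz 0.08 twist -0.0 tcp [517.4   1.3  44.8] h 12.3 tilt [-0.     -0.0001] F [-2.5  0.   5.2] t 11.22 op 0.741 ff 45.3
```

```bash
python3 -m pendant '[{"dx":0,"dy":0,"dz":0,"twist":0},{"dx":0,"dy":0,"dz":0,"twist":0},{"dx":0,"dy":0,"dz":0,"twist":0},{"dx":0,"dy":0,"dz":0,"twist":0},{"dx":0,"dy":0,"dz":-3,"twist":0},{"dx":0,"dy":0,"dz":-7,"twist":0},{"dx":0,"dy":0,"dz":-9,"twist":0},{"dx":0,"dy":0,"dz":-9,"twist":0}]' 100 | tail -2; python3 -c "
from h import *
to(493.7,303.3,130,7.8);to(493.7,303.3,0,7.8)"
```

```text
opening: 1.002
finger_force: 0.0
dx 30.06 dy 4.00 dz 0.54 twist 4.5 tcp [518.4   1.1 135.8] h 12.3 tilt [ 0.0044 -0.0009] F [-0.2  0.2 -0.4] t 12.22 op 1.002 ff 0.0
dx 30.08 dy 3.95 dz 13.54 twist 4.5 tcp [518.4   1.1 135.8] h 12.3 tilt [ 0.0044 -0.0009] F [-0.2  0.2 -0.4] t 12.22 op 1.002 ff 0.0
```

```bash
python3 -m pendant '[{"dx":4,"dy":0.5,"dz":0,"twist":1},{"dx":9,"dy":1.2,"dz":0,"twist":2},{"dx":14,"dy":1.9,"dz":0,"twist":3},{"dx":19,"dy":2.6,"dz":0,"twist":4},{"dx":24,"dy":3.3,"dz":0,"twist":4.5},{"dx":28,"dy":3.8,"dz":0,"twist":4.5},{"dx":30.1,"dy":4.1,"dz":0.5,"twist":4.5},{"dx":30.1,"dy":4.1,"dz":0.5,"twist":4.5},{"dx":30.1,"dy":4.1,"dz":0.5,"twist":4.5}]'|tail -2;  python3 - <<'E'
from h import *
to(493.7,303.3,0,7.8)
for n in('top','side'):
    c=cam(n);P=pts(c);Q=jig(P)
    r=face(c,.517,.0027,.05,.062,.078,.070,lambda h:(h[...,0]>17)&(h[...,1]>50)&(h[...,2]>60))
    print(n,r,'jig',jig(np.array([*r[1],0])/1000)[:2].round(1))
    r=face(c,.531,-.063,.04,.098,.115,.106);print('bar',r)
E
```

```text
opening: 1.001
finger_force: 0.0
dx 0.03 dy 0.09 dz 12.80 twist -0.1 tcp [493. 303. 128.] h 7.7 tilt [-0.0014 -0.0011] F [-0.5 -0.  -0.2] t 13.35 op 1.001 ff 0.0
top [[516.0, 1.399999976158142], [516.1, 1.6], [64.1, 31.8], 12.4, 'pca', -167.4, 'z', 70.5, 440] jig [-0.9 15. ]
bar [[531.0999755859375, -63.70000076293945], [531.1, -63.5], [35.3, 12.1], 13.3, 'pca', -166.4, 'z', 106.0, 100]Traceback (most recent call last):
  File "<stdin>", line 6, in <module>
TypeError: 'NoneType' object is not subscriptable
```

```bash
python3 -m pendant '[{"dx":0,"dy":0.05,"dz":5,"twist":0},{"dx":0,"dy":0.05,"dz":9.5,"twist":0},{"dx":0,"dy":0.05,"dz":12,"twist":0},{"dx":0,"dy":0.05,"dz":12.8,"twist":0},{"dx":0,"dy":0.05,"dz":12.8,"twist":0}]'; python3 -c "
from h import *
to(493.7,303.3,-0.5,7.8)";  python3 -m pendant '[{"dx":0,"dy":0,"dz":0,"twist":0},{"dx":0,"dy":0,"dz":0,"twist":0},{"dx":0,"dy":0,"dz":0,"twist":0},{"dx":0,"dy":0,"dz":0,"twist":0},{"dx":0,"dy":0,"dz":0,"twist":0}]' 60 40; python3 -m pendant '[{"dx":0,"dy":0,"dz":-1,"twist":0},{"dx":0,"dy":0,"dz":-5,"twist":0},{"dx":0,"dy":0,"dz":-9,"twist":0},{"dx":0,"dy":0,"dz":-13,"twist":0},{"dx":0,"dy":0,"dz":-13,"twist":0},{"dx":0,"dy":0,"dz":-13,"twist":0}]'; python3 -c "
from h import *
to(*jw(1,-19),130,12.3)"
```

```text
time: 14.08
eef_pos: [0.4942, 0.3038, 0.0012]
tcp_rot: [0.658, 0.753, 0.0, 0.0]
contact_force: [0.1, 0.5, 0.1]
opening: 0.999
finger_force: 0.0
dx -0.04 dy -0.05 dz 0.17 twist -0.1 tcp [494.2 303.8   1.2] h 7.7 tilt [0.0003 0.    ] F [0.1 0.5 0.1] t 14.07 op 0.999 ff 0.0
time: 14.7
eef_pos: [0.4952, 0.3048, 0.0028]
tcp_rot: [0.658, 0.753, 0.001, 0.001]
contact_force: [0.8, -0.6, 5.7]
opening: 0.743
finger_force: 46.0
time: 15.45
eef_pos: [0.4928, 0.304, 0.13]
tcp_rot: [0.658, 0.753, -0.001, -0.0]
contact_force: [-0.6, -0.3, -0.8]
opening: 0.741
finger_force: 45.2
dx -33.65 dy -1.32 dz 0.01 twist -4.5 tcp [492.8 304.  130. ] h 7.8 tilt [-0.0016 -0.0005] F [-0.6 -0.3 -0.8] t 15.45 op 0.741 ff 45.2
```

```bash
python3 -m pendant '[{"dx":-3,"dy":-0.1,"dz":0,"twist":-1},{"dx":-8,"dy":-0.3,"dz":0,"twist":-2},{"dx":-13,"dy":-0.5,"dz":0,"twist":-3},{"dx":-18,"dy":-0.7,"dz":0,"twist":-4},{"dx":-23,"dy":-0.9,"dz":0,"twist":-4.5},{"dx":-28,"dy":-1.1,"dz":0,"twist":-4.5},{"dx":-32,"dy":-1.2,"dz":0,"twist":-4.5},{"dx":-33.6,"dy":-1.3,"dz":0,"twist":-4.5},{"dx":-33.6,"dy":-1.3,"dz":0,"twist":-4.5},{"dx":-33.6,"dy":-1.3,"dz":0,"twist":-4.5}]'|tail -2; python3 -m pendant '[{"dx":0,"dy":0,"dz":0,"twist":0},{"dx":0,"dy":0,"dz":0,"twist":0}]' | head -2;python3 - <<'E'
from h import *
to(*jw(1,-19),52,12.3);print(jig(ctrl.get_state()['eef_pos']))
E
```

```text
opening: 0.738
finger_force: 45.2
time: 16.95
eef_pos: [0.5261, -0.0295, 0.1309]
dx -0.15 dy -0.13 dz 7.89 twist 0.1 tcp [526.1 -29.5 130.9] h 12.4 tilt [0.     0.0001] F [-0.2 -0.1  0.1] t 16.95 op 0.738 ff 45.2
[  2.26679977 -17.47945487 130.85529543]
```

```bash
python3 -m pendant '[{"dx":-0.15,"dy":-0.1,"dz":3,"twist":0},{"dx":-0.15,"dy":-0.1,"dz":6,"twist":0},{"dx":-0.15,"dy":-0.1,"dz":7.3,"twist":0},{"dx":-0.15,"dy":-0.1,"dz":7.6,"twist":0},{"dx":-0.15,"dy":-0.1,"dz":7.6,"twist":0},{"dx":-0.15,"dy":-0.1,"dz":7.6,"twist":0}]'; python3 - <<'E'
from h import *
to(*jw(1,-19),46,12.3); print(jig(ctrl.get_state()['eef_pos']))
c=cam('side');Q=jig(pts(c));hsv=cv2.cvtColor(c['img'],cv2.COLOR_RGB2HSV)
wood=(hsv[...,1]>50)&(hsv[...,0]>17)&(hsv[...,2]>60)
B=wood&(abs(Q[...,0])<45)&(abs(Q[...,1]-10)<30)&(Q[...,2]>66)&(Q[...,2]<74);print('B',np.percentile(Q[B],[2,50,98],axis=0).round(1),B.sum())
A=wood&(abs(Q[...,0])<45)&(abs(Q[...,1]+15)<30)&(Q[...,2]>75.5)&(Q[...,2]<90);print('A',np.percentile(Q[A],[2,50,98],axis=0).round(1),A.sum())
to(*jw(1,-19),46,12.3)
o=c['img'][170:270,270:370,::-1];cv2.imwrite('pics/crop4.png',cv2.resize(o,None,fx=6,fy=6,interpolation=cv2.INTER_CUBIC))
E
```

```text
time: 17.7
eef_pos: [0.5265, -0.0323, 0.0561]
tcp_rot: [0.627, 0.779, 0.001, 0.001]
contact_force: [-0.2, -0.2, -1.0]
opening: 0.739
finger_force: 45.2
dx 0.13 dy -0.11 dz 1.01 twist -0.0 tcp [526.5 -32.3  56.1] h 12.3 tilt [ 0.0024 -0.0006] F [-0.2 -0.2 -1. ] t 17.7 op 0.739 ff 45.2
[  2.03889252 -20.31400315  56.10354833]
B [[-31.2  -7.9  66.6]
 [  0.   11.9  70.2]
 [ 30.2  29.9  73.2]] 305
A [[-29.3 -36.6  76.4]
 [  2.4 -19.   79.6]
 [ 32.3  -5.1  83.1]] 233
dx 0.13 dy -0.09 dz 1.00 twist -0.0 tcp [526.4 -32.3  56. ] h 12.3 tilt [ 0.0021 -0.0005] F [-0.6 -0.5 -0.2] t 17.75 op 0.737 ff 45.2
```

View pics/crop4.png

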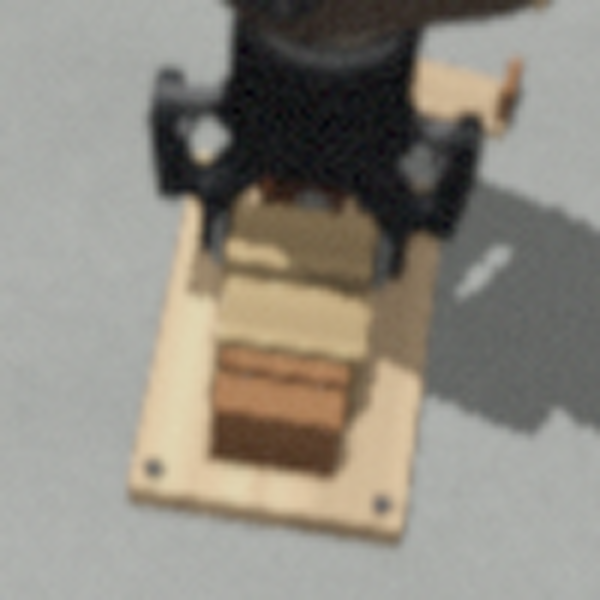

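The crop shows A at (300,235), held level behind B at (290,310). It is clear of B and about 2 mm too far towards +x. I correct that and lower.

```bash
python3 -m pendant '[{"dx":0.1,"dy":-0.15,"dz":0.3,"twist":0},{"dx":0.1,"dy":-0.15,"dz":0.6,"twist":0},{"dx":0.1,"dy":-0.15,"dz":0.6,"twist":0},{"dx":0.1,"dy":-0.15,"dz":0.6,"twist":0}]'; python3 - <<'E'
from h import *
to(*jw(0.3,-18.8),46,12.3); print(jig(ctrl.get_state()['eef_pos']))
E
```

```text
time: 18.25
eef_pos: [0.5238, -0.0314, 0.0488]
tcp_rot: [0.628, 0.779, -0.0, -0.0]
contact_force: [0.0, 0.6, -1.0]
opening: 0.74
finger_force: 45.2
dx 0.01 dy 0.07 dz 0.28 twist -0.0 tcp [523.8 -31.4  48.8] h 12.3 tilt [-0.0001  0.    ] F [ 0.   0.6 -1. ] t 18.25 op 0.74 ff 45.2
[ -0.42655243 -18.8887071   48.76128886]
```

```bash
python3 -m pendant '[{"dx":0,"dy":0.06,"dz":0.15,"twist":0},{"dx":0,"dy":0.06,"dz":0.3,"twist":0},{"dx":0,"dy":0.06,"dz":0.3,"twist":0}]'; python3 - <<'E'
from h import *
to(*jw(0.3,-18.8),45.5,12.3); print(jig(ctrl.get_state()['eef_pos']))
E
```

```text
time: 18.62
eef_pos: [0.5248, -0.0314, 0.0469]
tcp_rot: [0.627, 0.779, -0.0, 0.0]
contact_force: [-2.6, 0.7, 5.5]
opening: 0.742
finger_force: 45.9
dx 0.03 dy -0.03 dz 0.14 twist -0.0 tcp [524.8 -31.4  46.9] h 12.3 tilt [ 0.0001 -0.0001] F [-2.6  0.7  5.5] t 18.62 op 0.742 ff 45.9
[  0.56705725 -19.05778011  46.85411227]
```

```bash
python3 -m pendant '[{"dx":0,"dy":0,"dz":0,"twist":0},{"dx":0,"dy":0,"dz":0,"twist":0},{"dx":0,"dy":0,"dz":0,"twist":0},{"dx":0,"dy":0,"dz":-3,"twist":0},{"dx":0,"dy":0,"dz":-7,"twist":0},{"dx":0,"dy":0,"dz":-11,"twist":0},{"dx":5,"dy":0,"dz":-12,"twist":0},{"dx":10,"dy":0,"dz":-12,"twist":0},{"dx":15,"dy":0,"dz":-12,"twist":0},{"dx":20,"dy":0,"dz":-12,"twist":0}]' 100 | tail -2; python3 -m pendant '[{"dx":4,"dy":0,"dz":0,"twist":8},{"dx":5,"dy":0,"dz":0,"twist":10},{"dx":5,"dy":0,"dz":0,"twist":10}]' 55 |tail -2; python3 - <<'E'
from h import *
c=cam('top','top5.png');
w=lambda h:(h[...,0]>17)&(h[...,1]>50)&(h[...,2]>60)
r=face(c,.520,-.013,.06,.062,.078,.070,w);print(r,jig(np.array([*r[1],0])/1000)[:2].round(1))
print('bar',face(c,.531,-.063,.04,.098,.115,.106))
o=c['img'][215:285,235:335,::-1];cv2.imwrite('pics/crop5.png',cv2.resize(o,None,fx=7,fy=7,interpolation=cv2.INTER_CUBIC))
to(531,-63.3,180,-76.5)
E
```

```text
opening: 1.001
finger_force: 0.0
opening: 0.553
finger_force: 0.0
[[519.9000244140625, -15.199999809265137], [519.9, -15.1], [64.4, 66.1], 12.4, 'pca', 105.6, 'z', 70.7, 885] [-0.8 -2.1]
bar [[531.0, -63.79999923706055], [531.1, -63.5], [35.3, 12.1], 13.3, 'pca', -166.7, 'z', 106.3, 100]
dx -27.86 dy 4.84 dz -1.43 twist 78.9 tcp [471.2 213.1 165.6] h 2.4 tilt [-0.0002 -0.0003] F [-0.5  0.1 -0.7] t 20.3 op 0.553 ff 0.0
```

View pics/crop5.png

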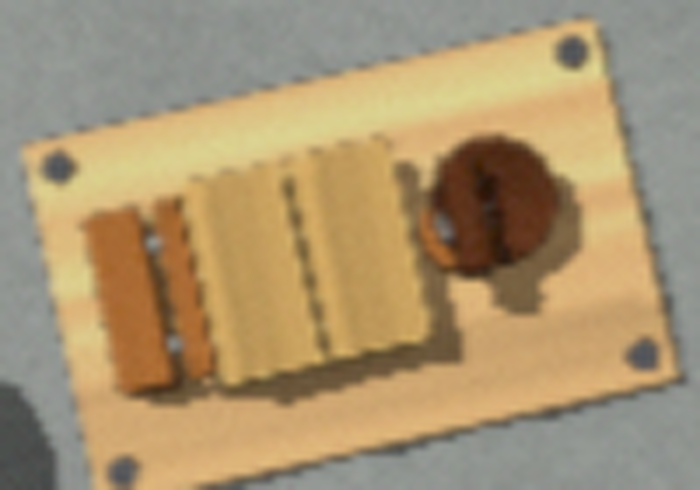

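The crop shows both blanks lying flat, parallel and flush. B is next to the stop at (250,280) and A next to the cam at (365,250), with a gap of about 2 mm. The cam is slack, with its bar at (490,200). Next I move to the cam knob.

```bash
python3 -m pendant '[{"dx":-3,"dy":0.5,"dz":-1.4,"twist":10},{"dx":-7,"dy":1.2,"dz":-1.4,"twist":20},{"dx":-11,"dy":1.9,"dz":-1.4,"twist":30},{"dx":-15,"dy":2.6,"dz":-1.4,"twist":40},{"dx":-19,"dy":3.3,"dz":-1.4,"twist":50},{"dx":-23,"dy":4,"dz":-1.4,"twist":60},{"dx":-26,"dy":4.6,"dz":-1.4,"twist":70},{"dx":-27.9,"dy":4.9,"dz":-1.4,"twist":79},{"dx":-27.9,"dy":4.9,"dz":-1.4,"twist":79},{"dx":-27.9,"dy":4.9,"dz":-1.4,"twist":79}]' 55 30|tail -2; python3 -m pendant '[{"dx":0,"dy":0,"dz":0,"twist":0},{"dx":0,"dy":0,"dz":0,"twist":0}]'|head -2; python3 -c "
from h import *
to(532,-63.1,84,-76.7)"
```

```text
opening: 0.55
finger_force: 0.0
time: 21.8
eef_pos: [0.5312, -0.0632, 0.1798]
dx 0.08 dy 0.01 dz 9.58 twist 0.1 tcp [531.2 -63.2 179.8] h -76.6 tilt [-0.  0.] F [ 0.1 -0.3 -0.6] t 21.8 op 0.549 ff 0.0
```

```bash
python3 -m pendant '[{"dx":0.05,"dy":0,"dz":4,"twist":0},{"dx":0.05,"dy":0,"dz":8,"twist":0},{"dx":0.05,"dy":0,"dz":9.5,"twist":0},{"dx":0.05,"dy":0,"dz":9.5,"twist":0}]'; python3 -m pendant '[{"dx":0,"dy":0,"dz":0,"twist":0},{"dx":0,"dy":0,"dz":0,"twist":0},{"dx":0,"dy":0,"dz":0,"twist":0},{"dx":0,"dy":0,"dz":0,"twist":0},{"dx":0,"dy":0,"dz":0,"twist":0},{"dx":0,"dy":0,"dz":0,"twist":0}]' 5 30; python3 -c "
from h import *
to(532,-63.1,84,-76.7)"
```

```text
time: 22.3
eef_pos: [0.5313, -0.0633, 0.0841]
tcp_rot: [0.993, 0.116, -0.001, -0.0]
contact_force: [0.0, -0.1, -0.2]
opening: 0.55
finger_force: 0.0
time: 23.05
eef_pos: [0.5331, -0.064, 0.0868]
tcp_rot: [0.993, 0.116, 0.001, 0.001]
contact_force: [-1.1, 1.7, 5.7]
opening: 0.132
finger_force: 31.9
dx -0.09 dy -0.12 dz 0.28 twist -0.0 tcp [533.1 -64.   86.8] h -76.7 tilt [ 0.0031 -0.0007] F [-1.1  1.7  5.7] t 23.05 op 0.132 ff 31.9
```

```bash
python3 -m pendant '[{"dx":0,"dy":0,"dz":0,"twist":-5},{"dx":0,"dy":0,"dz":0,"twist":-12},{"dx":0,"dy":0,"dz":0,"twist":-19},{"dx":0,"dy":0,"dz":0,"twist":-26},{"dx":0,"dy":0,"dz":0,"twist":-33},{"dx":0,"dy":0,"dz":0,"twist":-40},{"dx":0,"dy":0,"dz":0,"twist":-46},{"dx":0,"dy":0,"dz":0,"twist":-52},{"dx":0,"dy":0,"dz":0,"twist":-56},{"dx":0,"dy":0,"dz":0,"twist":-56}]'; python3 -c "
from h import *
to(532,-63.1,84,-0.9);print(ctrl.get_state()['wrist_torque'])"
```

```text
time: 24.3
eef_pos: [0.5327, -0.0636, 0.0867]
tcp_rot: [0.823, 0.568, 0.001, 0.0]
contact_force: [-1.3, 2.2, 7.8]
opening: 0.131
finger_force: 32.1
dx 0.02 dy -0.09 dz 0.27 twist -19.8 tcp [532.7 -63.6  86.7] h -20.7 tilt [0.0019 0.0004] F [-1.3  2.2  7.8] t 24.3 op 0.131 ff 32.1
[0.41369053 0.2794539  0.09404975]
```

```bash
python3 -m pendant '[{"dx":0,"dy":0,"dz":0,"twist":-3},{"dx":0,"dy":0,"dz":0,"twist":-7},{"dx":0,"dy":0,"dz":0,"twist":-11},{"dx":0,"dy":0,"dz":0,"twist":-15},{"dx":0,"dy":0,"dz":0,"twist":-18},{"dx":0,"dy":0,"dz":0,"twist":-20},{"dx":0,"dy":0,"dz":0,"twist":-20},{"dx":0,"dy":0,"dz":0,"twist":-20}]' 5 50; python3 -c "
from h import *
to(532,-63.1,84,-0.9);print(ctrl.get_state()['wrist_torque'])"
```

```text
time: 25.3
eef_pos: [0.5326, -0.0636, 0.0868]
tcp_rot: [0.712, 0.702, 0.001, 0.0]
contact_force: [-2.3, 1.3, 8.1]
opening: 0.121
finger_force: 53.8
dx 0.05 dy -0.06 dz 0.28 twist 0.1 tcp [532.6 -63.6  86.8] h -0.8 tilt [0.0014 0.0007] F [-2.3  1.3  8.1] t 25.3 op 0.121 ff 53.8
[ 0.40442817  0.40300453 -0.2680102 ]
```

```bash
python3 -m pendant '[{"dx":0,"dy":0,"dz":0,"twist":0},{"dx":0,"dy":0,"dz":0,"twist":0},{"dx":0,"dy":0,"dz":0,"twist":0},{"dx":0,"dy":0,"dz":0,"twist":0},{"dx":0,"dy":0,"dz":-3,"twist":0},{"dx":0,"dy":0,"dz":-7,"twist":0},{"dx":0,"dy":0,"dz":-9,"twist":0},{"dx":5,"dy":0,"dz":-9,"twist":0},{"dx":11,"dy":0,"dz":-9,"twist":0},{"dx":17,"dy":0,"dz":-9,"twist":0}]' 50|tail -2; python3 -m pendant '[{"dx":5,"dy":0,"dz":0,"twist":0},{"dx":10,"dy":0,"dz":0,"twist":0},{"dx":12,"dy":0,"dz":0,"twist":0},{"dx":12,"dy":0,"dz":0,"twist":0}]'|tail -2; python3 - <<'E'
from h import *
c=cam('top','top6.png');
w=lambda h:(h[...,0]>17)&(h[...,1]>50)&(h[...,2]>60)
r=face(c,.520,-.013,.06,.062,.078,.070,w);print(r,jig(np.array([*r[1],0])/1000)[:2].round(1))
print('bar',face(c,.531,-.063,.04,.098,.115,.106))
o=c['img'][215:285,235:335,::-1];cv2.imwrite('pics/crop6.png',cv2.resize(o,None,fx=7,fy=7,interpolation=cv2.INTER_CUBIC))
to(531,-63.3,180,-76.5)
E
```

```text
opening: 0.5
finger_force: 0.0
opening: 0.5
finger_force: 0.0
[[518.2000122070312, -11.399999618530273], [518.5, -11.5], [64.3, 64.4], 11.7, 'pca', -142.2, 'z', 70.7, 872] [-1.4  1.7]
bar [[530.5999755859375, -64.30000305175781], [530.1, -64.0], [33.3, 10.4], 89.5, 'pca', 88.5, 'z', 106.4, 93]
dx -28.91 dy -0.09 dz -0.52 twist 75.8 tcp [535.4 225.8 174.5] h -0.7 tilt [-0.0005 -0.0009] F [ 0.5 -0.2  0.5] t 27.1 op 0.504 ff 0.0
```

View pics/crop6.png

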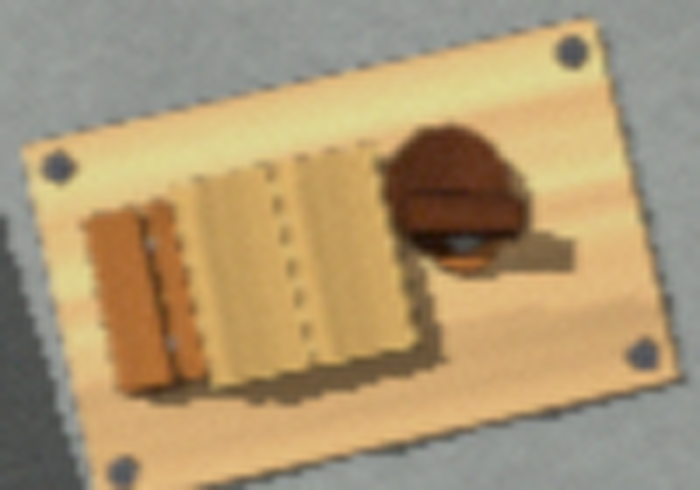

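The crop shows the blanks closed up (64.4 mm over both) and pushed about 1.7 mm into the sprung stop. The lobe bears on A at (395,190), and the bar at (460,212) gives a cam angle of about 1.34 rad. The gripper is clear of everything, so I hand it in.

```bash
python3 -c "
from plant import ctrl
print(ctrl.sign_off())"
```

```text
the job is handed in; nothing more can be done
None
```

The job is handed in at about 27 s: both blanks lie flat as the second layer, about 1 mm off flush along the jig's x by the camera, and the cam, at about 1.34 rad, presses them together against the stop; the mug, glue bottle and jar were left alone.

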